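# Pulse the spice grinder by its twist lid

## Robot

A 6-joint arm with a two-finger parallel gripper is mounted at the origin on a cart in front of the work surface, level with it; the furniture and walls round the work are solid. World frame = base frame: x ahead of the robot, y to its left, z up, the work surface at z = 0. Lengths are in mm, angles in rad, forces in N, time in s.
With the tool pointing down it reaches from about 350 to 875 mm from the base axis. Payload 4.2 kg.
Tool frame: the origin (TCP) lies at the very end of the fingers, on their centre line; the grasp point (between the pads) lies 19 mm behind it; z points along the fingers, y is the line along which they close (so a half turn about z gives the same grasp; the last joint's range is limited). The gripper opens to 85 mm and grips with 20 to 120 N. Pads are 22 mm wide; open, the fingers measure 114 mm over their backs; the gripper's body (76 mm by 85 mm) begins 54 mm behind the grasp point. The pads swing forward as they close: fully open they stand 13 mm farther back than shut.
Start: joints at [-1.061, 0.385, 0.008, 0, -1.194, -0.259], TCP at [155.129, -605.421, 231.312] pointing down, gripper open.
Joint ranges: [-3.14, 3.14], [-1.21, 2.06], [-1.07, 1.41], [-3.16, 2.05], [-2.99, -0.16], [-3.1, 3.1]. Speed limits (rad/s): [2.79, 2.79, 3.14, 3.14, 3.14, 3.14].

## Interface

Orientations are given as a unit quaternion [x, y, z, w].
In Python, from bench import arm, optics gives the robot as it stands. The module is installed in compiled form; this text tells all that it offers.
- The arm moves only by the tool step_arm, never from a script. Its argument "motion" is a list of rows, each an object with "dr": the turn, a rotation vector about the tool's x, y, z in units of 8 degrees (1.0 is 8 degrees), a list of three; "slide": the shift along the tool's x, y, z in mm, a list of three; "jaw": the finger opening in mm, from 0 to 85.4. A call has exactly 8 rows; each row is the pose to reach, as a shift and turn from the pose commanded when the call began, along the tool's axes at that moment; what a row does not reach only later rows make up. A row lasts 1/8 s, in which the tool goes at most 62.5 mm and 10.7 degrees, less where a joint would pass 70% of its speed; a pose out of reach is approached as far as the arm can. A call with a gripper value outside its range is refused whole. The fingers move at their own pace and stop on an object; the grip force is fixed at half the most. Time passes only in rows, so rows that repeat a pose let the fingers close, or fill a call up. It gives the time, the measured TCP pose, the force, the opening and the grip force at its end, in the units of the state.
- arm.read_state(): the state, without advancing time (a new reading comes with each control period).
- optics.get_image(name): name is "side" or "top"; returns the picture (480x640x3 uint8, blue, green, red); there is no depth.
- optics.camera_info(name): a dict with "camera_matrix" (3x3 intrinsics, pixels), "k1" (the pictures are not rectified: a ray, as slopes to the right and down, at radius r is drawn at 1 + k1 r^2 times it, then the intrinsics apply), "view" (4x4, takes a point from world to camera coordinates). Camera axes: x right, y up, looking along -z (the intrinsics and any distortion apply to the point x, -y, -z); pixel columns grow to the right and rows downward; lengths in mm; the calibration is good to about 2 mm. A picture is of the moment at which its call begins. camera_info takes no time and is no camera call.
- arm.job_done(): hands the job in; it is judged then, once.
The state is a dict: "clock": time; "joints": joint angles; "joint_vel": joint speeds; "joint_efforts": joint torques, N m; "position": TCP position; "ee_rot": TCP orientation; "contact_force": force on the tool from outside, world axes, zero at the start; "wrist_torque": the same for the moment, N m; "gripper_width": finger opening in mm; "grasp_force": force on a finger pad.
Only numpy, scipy, OpenCV 4.12 (cv2) and the standard library are available. Lean on these libraries where they do the work, as an engineer would, in place of code of your own. Each camera call takes 0.05 s, during which the arm holds its last target. There are 200 camera calls.

## Task

The cordless spice grinder has just been washed and its blade wants spinning dry. Pick up its lid by the grip fin, squeezing only gently because the thin clear plastic cracks, drop its two lugs into the slots of the grinder's mouth so that its rim sits flush on the grinder's rim, and turn it clockwise about 30 degrees, half-way to the lock click: that is the sprung pulse position. Finish while holding it there against the spring, without ever letting it reach the click that locks it running, and leave the spice jars and the teaspoon where they are.

Things in the scene. Friction and masses are not known exactly. Their poses are not given: they have to be found in the camera images.
- mouth (a point): Centre of the grinder's mouth, level with its rim top; axes are the grinder's, z up. The grinder is a fixed upright round white base, 118 mm high, 104 mm across the rim. 18 mm deep well under a 4 mm thick ledge of 76 mm inner diameter. The lid fits either way round, its x along the grinder's x (3 degrees, 1.5 mm to spare), and seated has its grip point 38.5 mm above this point.
- slot (a point): One of the two entry slots in the ledge, 43 mm from the mouth's centre on the grinder's -x side, level with the rim top; the other is opposite. Each is 14 mm wide, reaches 46 mm from the centre and lies beside a black bar on the rim. Clockwise from the bar a black dot marks the pulse position, two short bars the lock. Stops prevent turning anticlockwise.
- lid_grip (a point): Centre of the lid's grey grip fin: 60 mm along the lid's x, 14 mm thick along its y, 30 mm tall (top 15 mm above this point). The lid is loose, about 90 g, stands upright on the worktop on its plug, z up, this point 51.5 mm above the worktop. The clear dome under the fin peaks 14.5 mm below this point. A squeeze of more than 30 N on the fin cracks the lid.
- lid_lug (a point): Outer end of one of the lid's two lugs, on its -x side, 43.5 mm from the axis and 47.5 mm below the grip point; the other is opposite. Each is 9 mm wide, 4 mm high, on a plug of 72 mm diameter whose bottom is 2 mm lower. Above it is the grey rim, 93 mm across, underside 38.5 mm below the grip point, with a black rib over each lug.
- drive_ring (a joint): Angle (rad) of the sprung ring in the well, pushed by the lugs: 0 at rest, grows as the seated lid turns clockwise from above. The lugs meet it after 0.09 rad, so 30 degrees of lid reads 0.44. It resists with 0.06 N m plus 0.07 N m/rad and drives a released lid back. From 0.6 the lugs ride on spring plungers, near 0.95 they click past and lock.
- spice_a_mid (a point): half-way up a spice jar with a black cap, 41 mm across, 105 mm tall, a bystander
- spice_b_mid (a point): half-way up another such spice jar, 41 mm across, 105 mm tall, a bystander
- teaspoon_mid (a point): middle of a teaspoon lying on the worktop, 139 mm long, a bystander
Things that resemble listed ones, but are neither listed nor needed, are in the scene too. What is shaped like the part that bears lid_grip but green or red is not meant. What is shaped like the part that bears mouth but green is not meant.

How it is judged:
By the outcome, as a careful person would: the job done as asked, in the order asked, and still so for the second after the job is handed in, while the arm keeps its last pose, push and grip.
It also fails if it takes over 40 s, if anything falls off the work surface, if the arm or the gripper's body presses on something with over 40 N, if the wrist force passes 120 N, or if a joint passes its speed limit or range.

## Working session

There is one attempt and no reset: what is moved stays moved. The work goes in short steps, Python scripts to look and compute and a tool call to move; the robot and the scene stay as the last step left them, time stands still between calls to the robot, and variables do not carry over. Pictures are saved under pics/ and viewed, at most 10 in all, crops included, and the job is handed in when it is done.

Besides the shell and the picture viewer there is one more tool, called after "Request:" by a JSON object that holds its "api" and its "payload", one argument or row to a line. step_arm: Moves the arm, as the interface text tells. Its arguments: {"type":"object","properties":{"motion":{"type":"array","items":{"type":"object","properties":{"dr":{"type":"array","items":{"type":"number"}},"slide":{"type":"array","items":{"type":"number"}},"jaw":{"type":"number"}}}}},"required":["motion"]}

```bash
mkdir -p pics
python3 - <<'E'
from bench import arm, optics
import cv2
s=arm.read_state();print({k:s[k] for k in('clock','position','ee_rot','gripper_width','contact_force')})
for n in("side","top"):
    cv2.imwrite(f"pics/{n}0.png",optics.get_image(n)); i=optics.camera_info(n);print(n,i)
E
```

```text
{'clock': 0.0, 'position': array([ 154.97065578, -604.89362108,  230.2539768 ]), 'ee_rot': array([-1.24968179e-01,  9.92160182e-01,  1.04650614e-03, -1.78832454e-04]), 'gripper_width': 85.45227429472129, 'contact_force': array([-0.54682069,  0.95829745,  0.02214266])}
side {'camera_matrix': array([[586.15794878,   0.        , 320.02192671],
       [  0.        , 586.15794878, 249.63436935],
       [  0.        ,   0.        ,   1.        ]]), 'k1': -0.0034238283292207525, 'view': array([[-9.19903368e-01, -3.92070015e-01,  7.67443922e-03,
         5.25646775e+02],
       [ 2.43937046e-01, -5.56800682e-01,  7.94019973e-01,
        -1.95454762e+02],
       [-3.07038290e-01,  7.32293728e-01,  6.07843224e-01,
        -1.23004094e+03],
       [ 0.00000000e+00,  0.00000000e+00,  0.00000000e+00,
         1.00000000e+00]])}
top {'camera_matrix': array([[490.79586112,   0.        , 320.93014779],
       [  0.        , 490.79586112, 249.99475324],
       [  0.        ,   0.        ,   1.        ]]), 'k1': 0.004383756223324979, 'view': array([[-1.20288407e-03, -9.99958547e-01,  9.02538133e-03,
         5.89687779e+01],
       [ 9.91273862e-01, -2.67496040e-06,  1.31818551e-01,
        -5.41208786e+02],
       [-1.31813063e-01,  9.10518705e-03,  9.91232774e-01,
        -1.01864244e+03],
       [ 0.00000000e+00,  0.00000000e+00,  0.00000000e+00,
         1.00000000e+00]])}
```

View pics/top0.png

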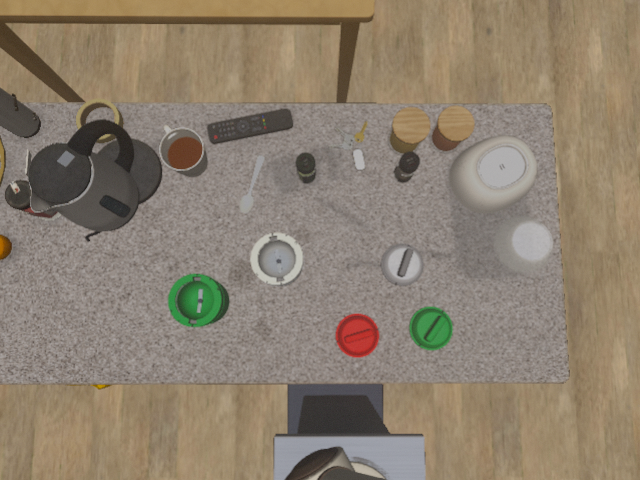

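View pics/side0.png

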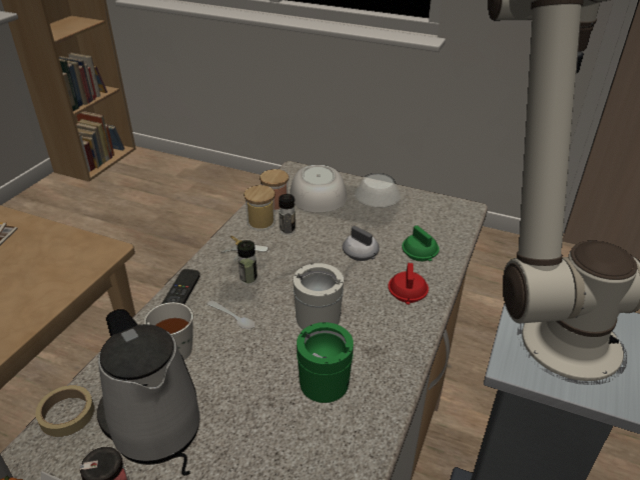

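Candidates. Lid: clear/grey at top (403,264), red at (357,336), green at (431,328). I choose the clear one with the grey fin. Mouth: white at top (277,259), green at (197,300). I choose the white one. Next I check both in a crop.

Run:
```python
import cv2,numpy as np
t=cv2.imread("pics/top0.png");s=cv2.imread("pics/side0.png")
c=lambda im,x,y,w,h:cv2.resize(im[y:y+h,x:x+w],(400,300),interpolation=cv2.INTER_CUBIC)
cv2.imwrite("pics/crop1.png",np.vstack([np.hstack([c(t,363,234,80,60),c(t,237,229,80,60)]),np.hstack([c(s,320,215,80,60),c(s,278,258,80,60)])]))
```

```text
(no output)
```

View pics/crop1.png

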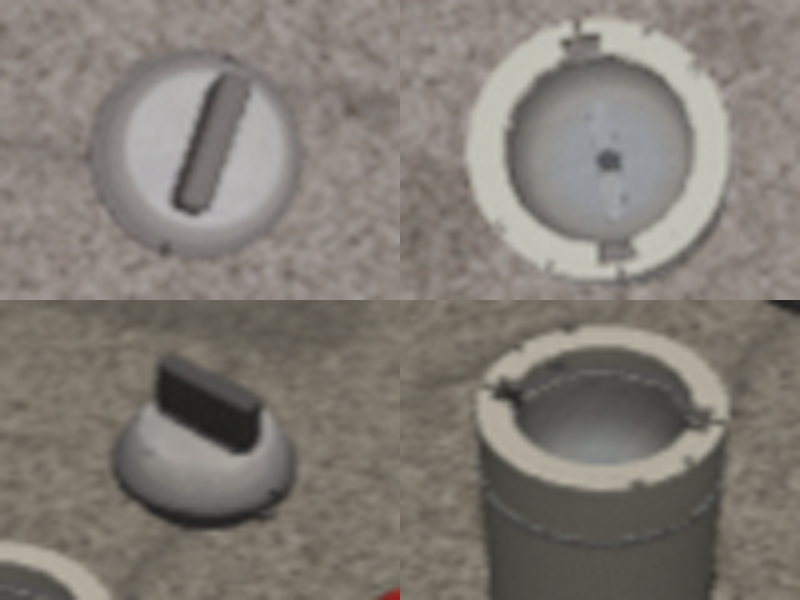

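The crop confirms it. The clear lid's grey fin runs from top px (410,251) to (402,275). The white mouth has slots with bars at top px about (273,238) and (280,279). Measuring now.

```bash
cat > h.py <<'E'
import numpy as np,cv2
from bench import arm,optics
def plane(n,uv,z):
    i=optics.camera_info(n);K=i["camera_matrix"];V=i["view"];k=i["k1"]
    d=np.linalg.solve(K,np.c_[np.asarray(uv,float),np.ones(len(uv))].T).T[:,:2]
    r=d.copy()
    for _ in range(8): r=d/(1+k*(r**2).sum(1,keepdims=True))
    D=np.c_[r[:,0],-r[:,1],-np.ones(len(r))]@V[:3,:3]
    C=-V[:3,:3].T@V[:3,3]
    return C+D*((z-C[2])/D[:,2])[:,None]
def blob(m,near):
    cs,_=cv2.findContours(m.astype(np.uint8),cv2.RETR_EXTERNAL,cv2.CHAIN_APPROX_NONE)
    cs=[c for c in cs if cv2.contourArea(c)>15]
    return min(cs,key=lambda c:-cv2.pointPolygonTest(c,near,True))[:,0,:]
def up(im,x,y,w,h,s=5): # upscaled crop
    return cv2.resize(im[y:y+h,x:x+w],None,fx=s,fy=s,interpolation=cv2.INTER_CUBIC)
def back(c,x,y,s=5): return (np.asarray(c,float)+.5)/s-.5+[x,y]
def circ(P):
    A=np.c_[2*P[:,:2],np.ones(len(P))]
    for _ in range(6):
        q=np.linalg.lstsq(A,(P[:,:2]**2).sum(1),rcond=None)[0]
        R=np.sqrt(q[2]+q[0]**2+q[1]**2);e=np.abs(np.hypot(*(P[:,:2]-q[:2]).T)-R)
        k=e<max(1.5,2*np.median(e));P=P[k];A=A[k]
    return q[:2],R,len(P)
E
python3 - <<'E'
from h import *
t=cv2.imread("pics/top0.png");s=cv2.imread("pics/side0.png")
# rim
for n,im,b,near in(("top",t,(237,224,80,70),(30*5,20)),("side",s,(278,255,80,60),(20,115))):
    u=up(im,*b);g=u.min(2)
    m=(u[:,:,2]>(185 if n=="top" else 150))
    m=cv2.morphologyEx(m.astype(np.uint8),cv2.MORPH_OPEN,np.ones((5,5)))
    nl,l,st,_=cv2.connectedComponentsWithStats(m);j=1+st[1:,4].argmax();m=(l==j)
    c=cv2.findContours(m.astype(np.uint8),0,cv2.CHAIN_APPROX_NONE)[0];c=max(c,key=len)[:,0]
    h=cv2.convexHull(c)[:,0]
    print(n,"rim",circ(plane(n,back(h,*b[:2]),118)), st[j])
for n,p in(("top",[(273.4,237.8),(280,279)]),("side",[(278+(508-400)/5,255+3+(393-300)/5),(278+(695-400)/5,258+(415-300)/5)])):
    P=plane(n,p,118);d=P[0]-P[1];print("slots",n,P[:,:2],P.mean(0),np.hypot(*d[:2]),np.degrees(np.arctan2(d[1],d[0])))
# fin
b=(363,234,80,60);u=up(t,*b);print("fin sample",u[140,215],u[150,300],u[200,150],u[140,195])
bs=(320,215,80,60);us=up(s,*bs);print(us[385-300,230],us[410-300,200],us[450-300,160])
m=(u[:,:,2]<125);m[:, :150]=0;m[:60]=0;m[225:]=0;m[:,270:]=0
c=blob(m,(215,140));P=plane("top",back(c,*b[:2]),66.5)[:,:2].astype(np.float32)
print("fin rect",cv2.minAreaRect(P)); 
m=us[:,:,2]<85;m[165:]=0
c=blob(m,(205,110));print("side fin hull bbox",back([c.min(0),c.max(0)],*bs[:2]))
# outer lid rim circle, z=13..; side and top crops
P=plane("top",back([(92,153),(300,150),(195,50),(195,258)],*b[:2]),15);print("lid rim",P[:,:2],(P[0]+P[1])/2,(P[2]+P[3])/2)
# fin top end corners (by eye) 
P=plane("top",back([(237,78),(193,210)],*b[:2]),66.5);print(P,P.mean(0))
P=plane("side",back([(170,57),(255,105)],*bs[:2]),66.5);print(P,P.mean(0))
E
```

```text
top rim (array([514.23472316, 148.23423638]), np.float64(50.20410320890093), 26) [  69   51  145  249 8792]
side rim (array([513.50262177, 149.24240413]), np.float64(51.000854900922015), 31) [  78  106  243   98 6572]
slots top [[554.67952957 153.63501596]
 [472.88743452 139.75497618]] [513.78348205 146.69499607 118.        ] 82.9614507906597 9.63128493570956
slots side [[550.68814841 158.57890702]
 [474.64901904 140.61629459]] [512.66858373 149.59760081 118.        ] 78.13196938787337 13.291239156578445
fin sample [116 117 121] [117 118 125] [176 176 178] [67 69 72]
[78 81 84] [34 34 35] [153 158 162]
fin rect ((513.6380615234375, -116.15130615234375), (22.45107650756836, 67.1605453491211), 61.81907272338867)
side fin hull bbox [[350.4 226.2]
 [371.8 245. ]]
lid rim [[ 512.6795686   -72.71317366]
 [ 513.9770092  -163.75642395]
 [ 558.15123242 -118.80716733]
 [ 466.82381778 -116.71184985]] [ 513.3282889  -118.23479881   15.        ] [ 512.4875251  -117.75950859   15.        ]
[[ 538.80358945 -127.05755444   66.5       ]
 [ 483.58820394 -107.39947954   66.5       ]] [ 511.19589669 -117.22851699   66.5       ]
[[ 535.70076401 -126.26182199   66.5       ]
 [ 483.98594188 -105.01706681   66.5       ]] [ 509.84335294 -115.6394444    66.5       ]
```

```bash
cat >> h.py <<'E'
from scipy.spatial.transform import Rotation as Ro
def go(p,yaw): # world target, closing-line yaw (deg): prints slide/dr
    s=arm.read_state();R=Ro.from_quat(s["ee_rot"]);c,n=np.cos(np.radians(yaw)),np.sin(np.radians(yaw))
    best=None
    for g in(1,-1):
        y=np.array([c,n,0])*g;z=np.array([0,0,-1.]);T=Ro.from_matrix(np.c_[np.cross(y,z),y,z])
        d=(R.inv()*T).as_rotvec()
        if best is None or np.linalg.norm(d)<np.linalg.norm(best):best=d
    yy=R.as_matrix()[:,1]
    print("t",round(s["clock"],2),"pos",s["position"].round(1),"yaw",round(np.degrees(np.arctan2(yy[1],yy[0])),1),"w",round(s["gripper_width"],2),"gf",s["grasp_force"],"F",s["contact_force"].round(1),"M",s["wrist_torque"].round(3),"j",s["joints"].round(2))
    print("slide",R.inv().apply(np.array(p)-s["position"]).round(1),"dr",(np.degrees(best)/8).round(2))
E
python3 -c "
from h import *
go((512,-117,150),70)"
```

```text
t 0.1 pos [ 155.  -604.9  230.3] yaw 104.4 w 85.44 gf 0.0 F [-0.   0.8 -0.2] M [ 0.044 -0.038 -0.008] j [-1.06  0.39  0.01 -0.   -1.19 -0.26]
slide [-466.9  384.    81. ] dr [ 0.01 -0.    4.3 ]
```

Request:
{"api": "step_arm", "payload": {
  "motion": [
    {"slide": [-58,48,2],"dr": [0,0,0.5],"jaw": 60},
    {"slide": [-116,96,5],"dr": [0,0,1],"jaw": 60},
    {"slide": [-174,143,10],"dr": [0,0,1.6],"jaw": 60},
    {"slide": [-232,191,20],"dr": [0,0,2.2],"jaw": 60},
    {"slide": [-290,239,30],"dr": [0,0,2.8],"jaw": 60},
    {"slide": [-348,287,45],"dr": [0,0,3.4],"jaw": 60},
    {"slide": [-406,335,60],"dr": [0,0,4],"jaw": 60},
    {"slide": [-467,384,81],"dr": [0,0,4.3],"jaw": 60}
  ]
}}

```text
clock: 1.1
position: [448.4, -203.3, 174.2]
ee_rot: [0.175, 0.985, 0.0, 0.0]
contact_force: [0.9, -0.3, 0.6]
gripper_width: 59.9
grasp_force: 0.0
```

Run:
```python
from h import *
t=cv2.imread("pics/top0.png");s=cv2.imread("pics/side0.png")
# refine fin angle: light top face only (between dark side and dome)
b=(363,234,80,60);u=up(t,*b)[:,:,2].astype(int)
m=(u>95)&(u<140);m[:,:170]=0;m[:68]=0;m[215:]=0;m[:,255:]=0
m=cv2.morphologyEx(m.astype(np.uint8),cv2.MORPH_OPEN,np.ones((11,11)))
c=blob(m,(215,140));print("fin top",cv2.minAreaRect(plane("top",back(c,*b[:2]),66.5)[:,:2].astype(np.float32)))
go((512,-117,120),70)
i=optics.get_image("top");j=optics.get_image("side");cv2.imwrite("pics/a.png",np.hstack([cv2.resize(i[190:340,350:480],(390,450)),cv2.resize(j[120:270,300:430],(390,450))]))
```

```text
fin top ((514.702880859375, -119.25760650634766), (13.516409873962402, 63.42105484008789), 70.44642639160156)
t 1.1 pos [ 448.4 -203.3  174.2] yaw 69.9 w 59.89 gf 0.0 F [ 0.9 -0.3  0.6] M [-0.037 -0.129 -0.048] j [-0.1   0.21 -0.39  0.   -0.96 -1.83]
slide [-30.  102.9  54.3] dr [ 0.    0.   -0.01]
```

View pics/a.png

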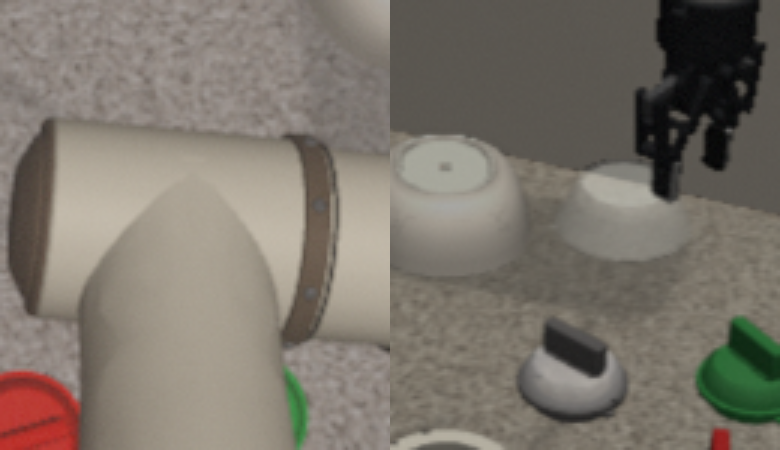

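The side picture shows the gripper up at crop (690,130), the clear lid with its dark fin at crop (575,350), and the green lid next to it at (750,360). The fin's top face measures 13.5 x 63 mm (should be 14 x 60) at yaw -19.6°, which fits.

Request:
{"api": "step_arm", "payload": {
  "motion": [
    {"slide": [-10,34,10],"dr": [0,0,0],"jaw": 50},
    {"slide": [-21,70,25],"dr": [0,0,0],"jaw": 50},
    {"slide": [-31.4,102.7,45],"dr": [0,0,0],"jaw": 50},
    {"slide": [-31.4,102.7,60],"dr": [0,0,0],"jaw": 50},
    {"slide": [-31.4,102.7,75],"dr": [0,0,0],"jaw": 50},
    {"slide": [-31.4,102.7,88],"dr": [0,0,0],"jaw": 50},
    {"slide": [-31.4,102.7,88],"dr": [0,0,0],"jaw": 50},
    {"slide": [-31.4,102.7,88],"dr": [0,0,0],"jaw": 50}
  ]
}}

```text
clock: 2.2
position: [512.5, -119.9, 86.9]
ee_rot: [0.174, 0.985, 0.0, 0.0]
contact_force: [-0.6, 0.7, -0.4]
gripper_width: 50.2
grasp_force: 0.0
```

Run:
```python
from h import *
go((513,-117.5,42),70.4)
j=optics.get_image("side");cv2.imwrite("pics/b.png",cv2.resize(j[170:280,310:440],(780,660))[:600])
```

```text
t 2.2 pos [ 512.5 -119.9   86.9] yaw 69.9 w 50.16 gf 0.0 F [-0.6  0.7 -0.4] M [ 0.022  0.046 -0.062] j [ 0.08  0.37 -0.42  0.   -0.77 -2.  ]
slide [ 0.4  2.4 44.9] dr [ 0.    0.01 -0.06]
```

View pics/b.png

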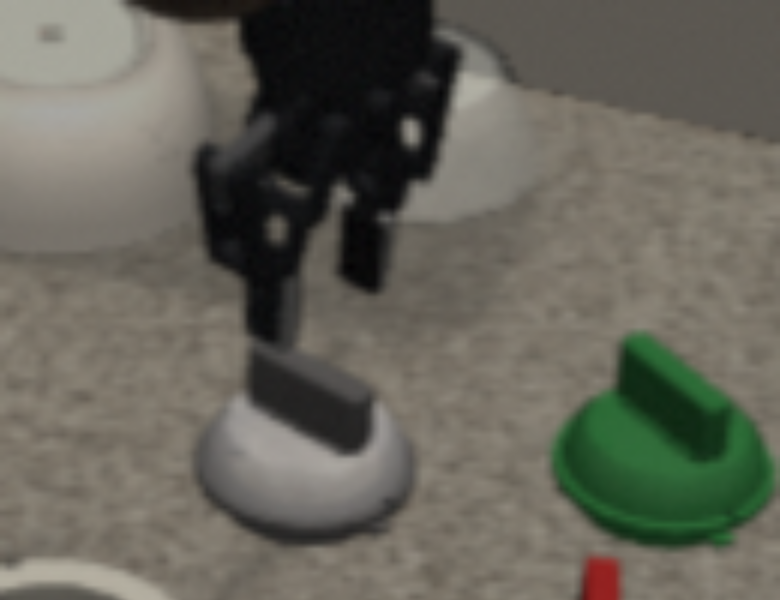

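The two fingertips are at crop (272,340) and (362,290), above the fin, whose centre is near (310,390). I check their midpoint against the lid in the same view.

Run:
```python
from h import *
f=lambda x,y:(310+x/6,170+y/6)
for z in(87,94):
  P=plane("side",[f(272,340),f(362,290)],z);print(z,P.round(1)[:,:2],P.mean(0))
P=plane("side",[f(260,347),f(368,393)],66.5);print(P,P.mean(0))
```

```text
87 [[ 521.5  -97.6]
 [ 500.1 -145.7]] [ 510.809808   -121.67972937   87.        ]
94 [[ 518.3  -88.2]
 [ 497.1 -135.9]] [ 507.72937634 -112.02522654   94.        ]
[[ 533.56000609 -118.65784373   66.5       ]
 [ 482.4972143  -106.11805714   66.5       ]] [ 508.02861019 -112.38795044   66.5       ]
```

Request:
{"api": "step_arm", "payload": {
  "motion": [
    {"slide": [0.4,1.2,15],"dr": [0,0,0],"jaw": 50},
    {"slide": [0.4,2.4,30],"dr": [0,0,0],"jaw": 50},
    {"slide": [0.4,2.4,40],"dr": [0,0,0],"jaw": 45},
    {"slide": [0.4,2.4,45],"dr": [0,0,0],"jaw": 35},
    {"slide": [0.4,2.4,45],"dr": [0,0,0],"jaw": 28},
    {"slide": [0.4,2.4,45],"dr": [0,0,0],"jaw": 22},
    {"slide": [0.4,2.4,45],"dr": [0,0,0],"jaw": 18},
    {"slide": [0.4,2.4,45],"dr": [0,0,0],"jaw": 15}
  ]
}}

```text
clock: 3.25
position: [512.9, -117.1, 41.8]
ee_rot: [0.174, 0.985, 0.0, 0.0]
contact_force: [0.3, -0.2, 0.9]
gripper_width: 14.7
grasp_force: 0.0
```

Request:
{"api": "step_arm", "payload": {
  "motion": [
    {"slide": [0,0,0],"dr": [0,0,0],"jaw": 14.6},
    {"slide": [0,0,0],"dr": [0,0,0],"jaw": 14.2},
    {"slide": [0,0,0],"dr": [0,0,0],"jaw": 14},
    {"slide": [0,0,0],"dr": [0,0,0],"jaw": 14},
    {"slide": [0,0,0],"dr": [0,0,0],"jaw": 14},
    {"slide": [0,0,0],"dr": [0,0,0],"jaw": 14},
    {"slide": [0,0,0],"dr": [0,0,0],"jaw": 14},
    {"slide": [0,0,0],"dr": [0,0,0],"jaw": 14}
  ]
}}

```text
clock: 4.25
position: [512.7, -117.1, 41.4]
ee_rot: [0.174, 0.985, -0.0, -0.0]
contact_force: [0.8, -0.7, 1.2]
gripper_width: 14.0
grasp_force: 0.5
```

Request:
{"api": "step_arm", "payload": {
  "motion": [
    {"slide": [0,0,0],"dr": [0,0,0],"jaw": 13.9},
    {"slide": [0,0,0],"dr": [0,0,0],"jaw": 13.8},
    {"slide": [0,0,0],"dr": [0,0,0],"jaw": 13.8},
    {"slide": [0,0,0],"dr": [0,0,0],"jaw": 13.8},
    {"slide": [0,0,0],"dr": [0,0,0],"jaw": 13.8},
    {"slide": [0,0,0],"dr": [0,0,0],"jaw": 13.8},
    {"slide": [0,0,0],"dr": [0,0,0],"jaw": 13.8},
    {"slide": [0,0,0],"dr": [0,0,0],"jaw": 13.8}
  ]
}}

```text
clock: 5.25
position: [512.7, -117.1, 41.4]
ee_rot: [0.174, 0.985, 0.0, -0.0]
contact_force: [-0.5, -0.5, 1.0]
gripper_width: 14.3
grasp_force: 5.1
```

Request:
{"api": "step_arm", "payload": {
  "motion": [
    {"slide": [0,0,0],"dr": [0,0,0],"jaw": 13.6},
    {"slide": [0,0,0],"dr": [0,0,0],"jaw": 13.5},
    {"slide": [0,0,0],"dr": [0,0,0],"jaw": 13.5},
    {"slide": [0,0,0],"dr": [0,0,0],"jaw": 13.5},
    {"slide": [0,0,-4],"dr": [0,0,0],"jaw": 13.5},
    {"slide": [0,0,-15],"dr": [0,0,0],"jaw": 13.5},
    {"slide": [0,0,-30],"dr": [0,0,0],"jaw": 13.5},
    {"slide": [0,0,-40],"dr": [0,0,0],"jaw": 13.5}
  ]
}}

```text
clock: 6.25
position: [513.3, -117.0, 83.0]
ee_rot: [0.174, 0.985, 0.0, 0.001]
contact_force: [0.1, -0.5, -1.7]
gripper_width: 14.2
grasp_force: 12.6
```

Run:
```python
from h import *
go((513.8,148.7,175),100.7)
```

```text
t 6.25 pos [ 513.3 -117.    83. ] yaw 70.0 w 14.21 gf 12.58936733007431 F [ 0.1 -0.5 -1.7] M [0.011 0.033 0.018] j [ 0.08  0.38 -0.43  0.   -0.76 -2.  ]
slide [ 90.3 249.9 -91.9] dr [ 0.    0.02 -3.84]
```

Request:
{"api": "step_arm", "payload": {
  "motion": [
    {"slide": [0,0,-35],"dr": [0,0,0],"jaw": 13.5},
    {"slide": [5,15,-70],"dr": [0,0,-0.3],"jaw": 13.5},
    {"slide": [18,50,-92],"dr": [0,0,-0.9],"jaw": 13.5},
    {"slide": [34,95,-92],"dr": [0,0,-1.5],"jaw": 13.5},
    {"slide": [51,140,-92],"dr": [0,0,-2.2],"jaw": 13.5},
    {"slide": [67,185,-92],"dr": [0,0,-2.9],"jaw": 13.5},
    {"slide": [81,225,-92],"dr": [0,0,-3.5],"jaw": 13.5},
    {"slide": [90.3,250,-92],"dr": [0,0,-3.84],"jaw": 13.5}
  ]
}}

```text
clock: 7.25
position: [513.3, 150.7, 174.2]
ee_rot: [-0.095, 0.995, 0.0, 0.0]
contact_force: [-0.2, 0.2, -0.9]
gripper_width: 14.2
grasp_force: 12.7
```

Run:
```python
from h import *
go((513.8,148.7,175),100.7)
j=optics.get_image("side");cv2.imwrite("pics/side_h.png",j);cv2.imwrite("pics/c.png",cv2.resize(j[215:335,260:380],(600,600),interpolation=cv2.INTER_CUBIC))
```

```text
t 7.25 pos [513.3 150.7 174.2] yaw 100.9 w 14.21 gf 12.70560085773468 F [-0.2  0.2 -0.9] M [-0.03  -0.021 -0.011] j [ 0.59  0.28 -0.3  -0.   -0.99 -1.97]
slide [-0.1 -2.  -0.8] dr [0.   0.01 0.02]
```

View pics/c.png

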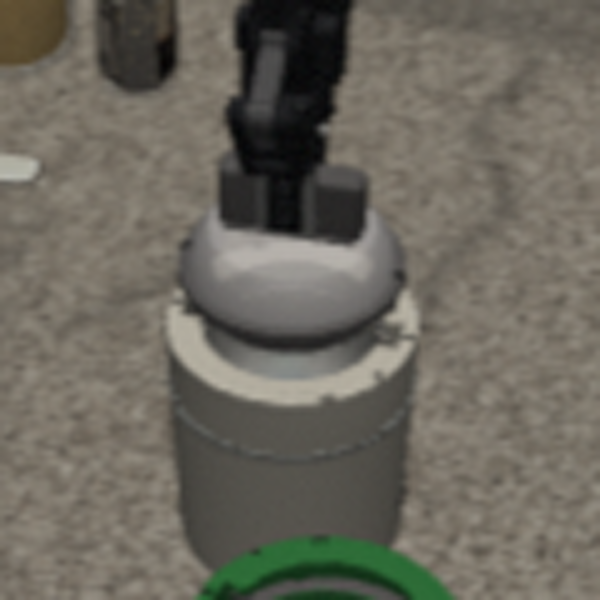

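The lid hangs over the mouth. Its ribs are at crop (187,245) and (400,275), the grinder's right slot and bar at (395,335), and the left one is partly hidden at (190,308). I compare the rib and rim positions with the mouth.

Run:
```python
from h import *
from scipy.optimize import least_squares
j=cv2.imread("pics/side_h.png");s=cv2.imread("pics/side0.png")
f=lambda a:(np.array(a,float)+.5)/5-.5+[260,215]
def fixc(P,R): return least_squares(lambda c:np.hypot(*(P-c).T)-R,P.mean(0),loss="soft_l1")
# lid rim lower edge: along columns, darkest gradient from dark rim to bright below
u=up(j,260,215,120,120)[:,:,2].astype(int)
pts=[]
for x in range(210,385,8):
    col=u[300:360,x];d=np.diff(cv2.GaussianBlur(col.astype(np.float32),(1,7),0)[:,0]);k=d.argmax()
    if d[k]>2: pts.append((x,300+k))
print(pts)
P=plane("side",f(pts),145.8)[:,:2];r=fixc(P,46.5);print("lid rim",r.x,np.abs(r.fun).round(1))
P=plane("side",f([(187,245),(400,275)]),148)[:,:2];d=P[0]-P[1];print("ribs",P,P.mean(0),np.hypot(*d),np.degrees(np.arctan2(d[1],d[0])))
P=plane("side",f([(235,162),(350,172),(222,165),(367,175)]),199.3)[:,:2]
print("fin ends",P[2:],P[2:].mean(0))
# mouth rim outer front edge, side view: bright->dark
u=up(s,260,215,120,120)[:,:,2].astype(int);pts=[]
for x in range(185,400,8):
    col=u[340:412,x];d=np.diff(cv2.GaussianBlur(col.astype(np.float32),(1,7),0)[:,0]);k=d.argmin()
    if d[k]<-2: pts.append((x,340+k))
P=plane("side",f(pts),118)[:,:2];r=fixc(P,52);print("mouth rim",r.x,np.abs(r.fun).round(1))
# slot blobs
for n,im,b in(("top",cv2.imread("pics/top0.png"),(237,224,80,70)),("side",s,(278,258,80,60))):
    u=up(im,*b)[:,:,2].astype(int)
    Y,X=np.mgrid[:u.shape[0],:u.shape[1]]
    W=plane(n,back(np.c_[X.ravel(),Y.ravel()],*b[:2]),118)[:,:2]-[513.8,148.7]
    rr=np.hypot(*W.T);th=np.degrees(np.arctan2(W[:,1],W[:,0]))
    for a,c in((40.5,44.5),(47,50)):
        k=(rr>a)&(rr<c);v=u.ravel()[k];t=th[k]
        for ce in(11,-169):
            dd=(t-ce+180)%360-180;q=np.abs(dd)<22;thr=np.median(v)-25;w=np.clip(thr-v[q],0,None);print(n,a,ce,"ang off",(ce+(w*dd[q]).sum()/max(w.sum(),1)).round(1),w.sum())
```

```text
[(210, np.int64(347)), (218, np.int64(355)), (226, np.int64(356)), (234, np.int64(339)), (242, np.int64(342)), (250, np.int64(345)), (258, np.int64(348)), (266, np.int64(349)), (274, np.int64(350)), (282, np.int64(351)), (290, np.int64(352)), (298, np.int64(352)), (306, np.int64(352)), (314, np.int64(350)), (322, np.int64(349)), (330, np.int64(346)), (338, np.int64(344)), (346, np.int64(342)), (354, np.int64(336)), (362, np.int64(356)), (370, np.int64(351)), (378, np.int64(344))]
lid rim [511.35091309 154.34879666] [ 7.9 10.1  9.1  1.3  1.2  0.8  0.2  0.4  0.4  0.2  0.2  0.3  0.5  0.2
  0.1  0.9  0.9  0.7  2.2  9.6  8.7  7.2]
ribs [[557.49756198 155.50116787]
 [470.62783147 138.58207594]] [514.06269672 147.04162191] 88.50200986762518 11.021179245784566
fin ends [[538.4304187  161.86315452]
 [483.60067407 144.92445278]] [511.01554639 153.39380365]
mouth rim [513.99007004 148.67765123] [0.1 0.3 0.3 0.3 0.2 0.5 0.  0.3 0.3 0.7 0.3 0.3 0.6 0.4 0.4 0.7 1.1 3.5
 3.2 0.5 0.2 0.5 0.  0.4 5.4 0.2 0.3]
top 40.5 11 ang off 8.5 19842.0
top 40.5 -169 ang off -168.4 16348.0
top 47 11 ang off 9.2 1989.0
top 47 -169 ang off -167.8 837.0
side 40.5 11 ang off 11.0 15956.0
side 40.5 -169 ang off -170.2 13640.0
side 47 11 ang off 10.2 1628.0
side 47 -169 ang off -169.9 1561.0
```

Mouth is (514,148.7) at yaw 10.3°; the lid centre is about at the TCP, at yaw 10.9°. I align it and start down to 154.

Request:
{"api": "step_arm", "payload": {
  "motion": [
    {"slide": [-0.2,-2,3],"dr": [0,0,0.06],"jaw": 13.5},
    {"slide": [-0.2,-2,8],"dr": [0,0,0.06],"jaw": 13.5},
    {"slide": [-0.2,-2,12],"dr": [0,0,0.06],"jaw": 13.5},
    {"slide": [-0.2,-2,15],"dr": [0,0,0.06],"jaw": 13.5},
    {"slide": [-0.2,-2,17],"dr": [0,0,0.06],"jaw": 13.5},
    {"slide": [-0.2,-2,19],"dr": [0,0,0.06],"jaw": 13.5},
    {"slide": [-0.2,-2,20],"dr": [0,0,0.06],"jaw": 13.5},
    {"slide": [-0.2,-2,20],"dr": [0,0,0.06],"jaw": 13.5}
  ]
}}

```text
clock: 8.3
position: [514.0, 146.8, 153.4]
ee_rot: [-0.089, 0.996, -0.0, -0.0]
contact_force: [0.3, 0.0, -0.1]
gripper_width: 13.6
grasp_force: 12.7
```

Run:
```python
from h import *
go((514,148.7,147),100.4)
```

```text
t 8.3 pos [514.  146.8 153.4] yaw 100.2 w 13.58 gf 12.733415365219116 F [ 0.3  0.  -0.1] M [ 0.027  0.001 -0.068] j [ 0.58  0.3  -0.33 -0.   -0.94 -1.97]
slide [-0.3  1.8  6.4] dr [-0.   -0.   -0.02]
```

Request:
{"api": "step_arm", "payload": {
  "motion": [
    {"slide": [-0.1,0.9,-1],"dr": [0,0,0],"jaw": 13.5},
    {"slide": [-0.2,1.8,-1],"dr": [0,0,0],"jaw": 13.5},
    {"slide": [-0.2,1.8,-1],"dr": [0,0,0],"jaw": 13.5},
    {"slide": [-0.2,1.8,0],"dr": [0,0,0],"jaw": 13.5},
    {"slide": [-0.2,1.8,1],"dr": [0,0,0],"jaw": 13.5},
    {"slide": [-0.2,1.8,2],"dr": [0,0,0],"jaw": 13.5},
    {"slide": [-0.2,1.8,3],"dr": [0,0,0],"jaw": 13.5},
    {"slide": [-0.2,1.8,3],"dr": [0,0,0],"jaw": 13.5}
  ]
}}

```text
clock: 9.3
position: [513.8, 148.6, 150.3]
ee_rot: [-0.089, 0.996, -0.0, -0.0]
contact_force: [-0.1, 0.8, -0.8]
gripper_width: 13.7
grasp_force: 12.7
```

Run:
```python
from h import *
go((514,148.7,147),100.4)
j=optics.get_image("side");cv2.imwrite("pics/d0.png",j);cv2.imwrite("pics/d.png",cv2.resize(j[215:335,260:380],(600,600),interpolation=cv2.INTER_CUBIC))
```

```text
t 9.3 pos [513.8 148.6 150.3] yaw 100.2 w 13.67 gf 12.728523015975952 F [-0.1  0.8 -0.8] M [ 0.04  -0.029  0.018] j [ 0.58  0.31 -0.33 -0.   -0.93 -1.98]
slide [-0.2  0.1  3.3] dr [-0.   -0.   -0.02]
```

View pics/d.png

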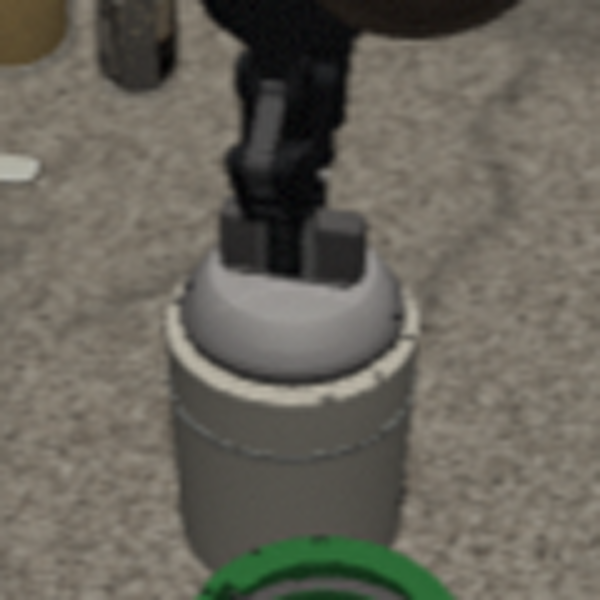

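The lid is well inside the mouth, with its rim just above the grinder's rim (crop bottom edge at about y=380) and no contact force. I lower it the rest of the way.

Request:
{"api": "step_arm", "payload": {
  "motion": [
    {"slide": [0,0,1],"dr": [0,0,0],"jaw": 13.5},
    {"slide": [0,0,2],"dr": [0,0,0],"jaw": 13.5},
    {"slide": [0,0,2.8],"dr": [0,0,0],"jaw": 13.5},
    {"slide": [0,0,3.4],"dr": [0,0,0],"jaw": 13.5},
    {"slide": [0,0,3.9],"dr": [0,0,0],"jaw": 13.5},
    {"slide": [0,0,4.2],"dr": [0,0,0],"jaw": 13.5},
    {"slide": [0,0,4.4],"dr": [0,0,0],"jaw": 13.5},
    {"slide": [0,0,4.4],"dr": [0,0,0],"jaw": 13.5}
  ]
}}

```text
clock: 10.35
position: [513.9, 148.6, 146.4]
ee_rot: [-0.089, 0.996, 0.0, 0.0]
contact_force: [-0.9, -0.1, 2.9]
gripper_width: 13.7
grasp_force: 13.2
```

Run:
```python
from h import *
go((514,148.7,146),70.4)
```

```text
t 10.35 pos [513.9 148.6 146.4] yaw 100.2 w 13.72 gf 13.232852965593338 F [-0.9 -0.1  2.9] M [-0.001  0.534 -0.032] j [ 0.58  0.31 -0.33  0.   -0.92 -1.98]
slide [-0.1  0.1  0.4] dr [0.   0.   3.73]
```

Request:
{"api": "step_arm", "payload": {
  "motion": [
    {"slide": [0,0,0.4],"dr": [0,0,0],"jaw": 13.5},
    {"slide": [0,0,0.4],"dr": [0,0,0],"jaw": 13.5},
    {"slide": [0,0,0.4],"dr": [0,0,0.3],"jaw": 13.5},
    {"slide": [0,0,0.4],"dr": [0,0,0.6],"jaw": 13.5},
    {"slide": [0,0,0.4],"dr": [0,0,0.9],"jaw": 13.5},
    {"slide": [0,0,0.4],"dr": [0,0,1.2],"jaw": 13.5},
    {"slide": [0,0,0.4],"dr": [0,0,1.5],"jaw": 13.5},
    {"slide": [0,0,0.4],"dr": [0,0,1.5],"jaw": 13.5}
  ]
}}

```text
clock: 11.35
position: [514.4, 148.4, 146.4]
ee_rot: [0.015, 1.0, -0.0, 0.001]
contact_force: [-1.3, -1.7, 5.0]
gripper_width: 14.0
grasp_force: 13.6
```

Run:
```python
from h import *
go((514,148.7,146),70.8)
j=optics.get_image("side");cv2.imwrite("pics/e0.png",j);cv2.imwrite("pics/e.png",cv2.resize(j[255:315,275:375],(800,480),interpolation=cv2.INTER_CUBIC))
```

```text
t 11.35 pos [514.4 148.4 146.4] yaw 88.3 w 14.0 gf 13.642241656780243 F [-1.3 -1.7  5. ] M [-0.474  0.322 -0.031] j [ 0.58  0.31 -0.33  0.   -0.92 -2.19]
slide [0.5 0.2 0.4] dr [-0.    0.01  2.18]
```

View pics/e.png

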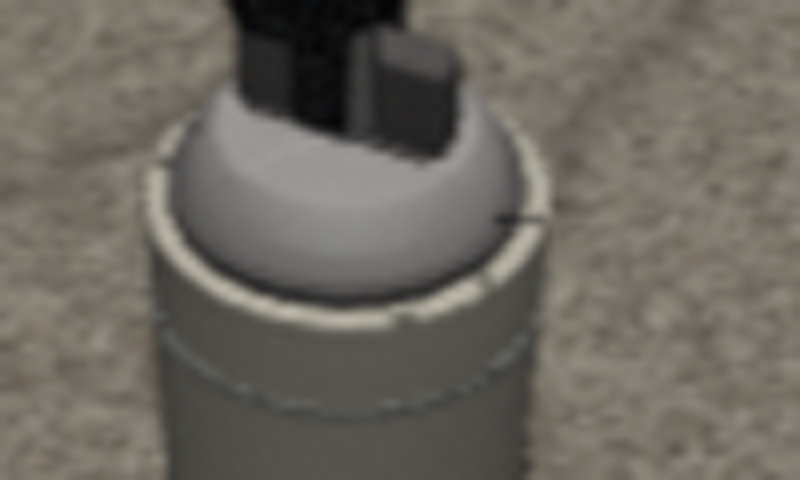

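The lid rim is flush. The fin runs from crop (245,100) to (440,155), the rib is near (505,218), and the grinder's bar is near (540,220). I check the rib and bar angles.

Run:
```python
from h import *
f=lambda a:(np.array(a,float)+.5)/8-.5+[275,255]
c=np.array([514,148.7])
def ang(p,z):
    P=plane("side",f([p]),z)[0,:2]-c;return np.hypot(*P).round(1),np.degrees(np.arctan2(P[1],P[0])).round(1)
print("bar R",ang((540,220),118),"dot?",ang((487,280),118),"lock?",ang((403,318),118),"left bar",ang((172,160),118))
for z in(118,121,124): print("rib",z,ang((505,218),z))
P=plane("side",f([(375,35),(455,70)]),171.5);print(P)
P=plane("side",f([(245,105),(430,158)]),142);d=P[0]-P[1];print("fin base",P[:,:2],np.degrees(np.arctan2(d[1],d[0])))
g=lambda a:(np.array(a,float)+.5)/5-.5+[260,215]
P=plane("side",g([(222,270),(360,283)]),146);d=P[0]-P[1];print("fin base before",np.degrees(np.arctan2(d[1],d[0])))
```

```text
bar R (np.float64(50.9), np.float64(-169.7)) dot? (np.float64(49.6), np.float64(159.0)) lock? (np.float64(51.1), np.float64(129.4)) left bar (np.float64(46.7), np.float64(8.4))
rib 118 (np.float64(42.1), np.float64(-171.4))
rib 121 (np.float64(42.9), np.float64(-176.0))
rib 124 (np.float64(44.0), np.float64(179.6))
[[506.35434712 148.78652666 171.5       ]
 [482.74675891 153.70406409 171.5       ]]
fin base [[539.81912826 154.15205648]
 [488.50111499 154.7352876 ]] -0.6511406206577923
fin base before 15.177659416960646
```

Request:
{"api": "step_arm", "payload": {
  "motion": [
    {"slide": [0,0,0],"dr": [0,0,0.35],"jaw": 13.5},
    {"slide": [0,0,0],"dr": [0,0,0.7],"jaw": 13.5},
    {"slide": [0,0,0],"dr": [0,0,1.05],"jaw": 13.5},
    {"slide": [0,0,0],"dr": [0,0,1.4],"jaw": 13.5},
    {"slide": [0,0,0],"dr": [0,0,1.75],"jaw": 13.5},
    {"slide": [0,0,0],"dr": [0,0,2.1],"jaw": 13.5},
    {"slide": [0,0,0],"dr": [0,0,2.2],"jaw": 13.5},
    {"slide": [0,0,0],"dr": [0,0,2.2],"jaw": 13.5}
  ]
}}

```text
clock: 12.4
position: [514.5, 148.4, 146.4]
ee_rot: [0.168, 0.986, -0.0, 0.001]
contact_force: [-2.6, -1.9, 4.1]
gripper_width: 13.8
grasp_force: 13.8
```

Run:
```python
from h import *
go((514,148.7,146.4),70.6)
j=optics.get_image("side");cv2.imwrite("pics/f0.png",j);cv2.imwrite("pics/f.png",cv2.resize(j[255:315,275:375],(800,480),interpolation=cv2.INTER_CUBIC))
```

```text
t 12.4 pos [514.5 148.4 146.4] yaw 70.7 w 13.83 gf 13.796342611312866 F [-2.6 -1.9  4.1] M [-0.502  0.261  0.232] j [ 0.58  0.31 -0.33  0.   -0.92 -2.49]
slide [0.5 0.1 0. ] dr [0.   0.01 0.01]
```

View pics/f.png

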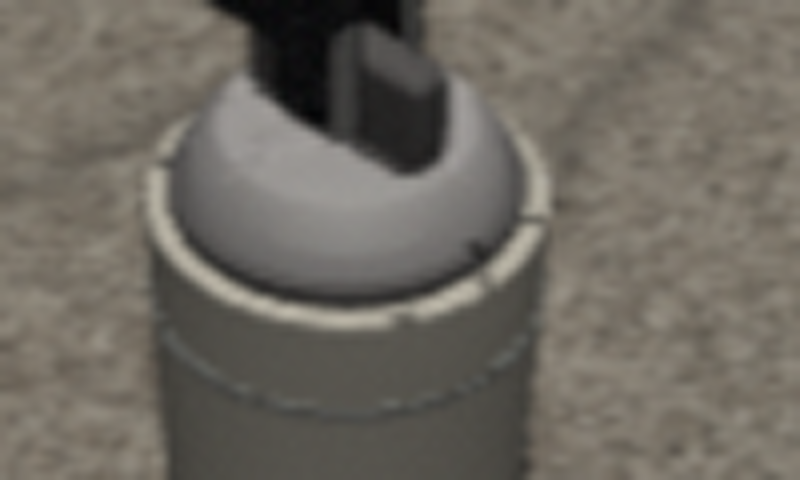

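The rib at crop (477,248) is next to the dot at (488,280), short of the lock bars at (403,318). The ring torque is felt. I check the angle.

Run:
```python
from h import *
f=lambda a:(np.array(a,float)+.5)/8-.5+[275,255]
for p in((477,248),(505,218)):
  for z in(121,123,125):
    P=plane("side",f([p]),z)[0,:2]-[514,148.7];print(p,z,np.hypot(*P).round(1),(np.degrees(np.arctan2(P[1],P[0]))%360).round(1))
```

```text
(477, 248) 121 42.0 165.3
(477, 248) 123 43.4 162.8
(477, 248) 125 44.9 160.5
(505, 218) 121 42.9 184.0
(505, 218) 123 43.6 181.0
(505, 218) 125 44.5 178.2
```

```bash
python3 -c "
from bench import arm
print(arm.job_done())"
```

```text
the job is handed in; nothing more can be done
None
```

I handed the job in with the lid seated flush and held against the spring at about 30 degrees clockwise (29.6 by the tool, 27–30 by camera), well short of the lock click; the squeeze read under 14 N at every check, and I never went near the jars or the teaspoon.

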